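# Test the conveyor stop button and re-arm the line with its key

## Task

Test the packing line's stop: press the red mushroom button down until it latches and let go of it, then turn its head clockwise until it springs back up. After that take the yellow key from its block, push it fully home in the key switch, turn it clockwise all the way and leave it there; leave the blue key and the other things where they are.

Things in the scene. Friction and masses are not known exactly. Their poses are not given: they have to be found in the camera images.
- stop_box: Fixed yellow box 100 x 100 x 56 mm on a grey foot, carrying the stop button. Origin under it on the table. Its button face is tilted 25 degrees (0.436 rad) from level: in this body's frame the face's outward normal is (-0.422, 0, 0.906), so it leans towards the body's -x (front). The face's centre lies 90 mm straight above the origin (see stop_face).
- stop_face (a point): Centre of the tilted yellow face of the stop box, on the button's axis (axes as stop_box, so NOT tilted). A black collar of radius 26 mm rises 4 mm from the face around the axis.
- stop_top (a point): Centre of the top of the red mushroom head; moves with it. Its z axis is the button's axis, pointing out of the box (tilted 25 degrees). The head is a 40 mm diameter, 17 mm thick disc on a 20 mm stem; standing up, its top is 38 mm from the face along the axis and its underside 21 mm; latched about 7 mm less, so fingertips about 8 mm from the face (clear of the collar) grip it well by its rim.
- stop_press (a joint): How far the head is pressed along its axis, m: 0 up, 0.009 hard bottom stop. A spring resists, 7 N at the top to 11 N at the bottom, and a hidden snap catch adds a few newtons near 0.002 to 0.005 (about 10 to 12 N in all). It catches beyond about 0.0075; let go, it then stays down at about 0.007; pressed less, it springs back. Pulling does not free it. A firm push to the bottom stop (about 15 to 20 N) is right.
- stop_twist (a joint): Turn of the head, rad, clockwise as seen looking at its top from outside is positive: 0 rest, stop at 1.0. A light spring (under 0.06 N m) returns it. When the head is latched, turning it beyond about 0.65 frees the catch and, as soon as the grip allows, it springs up; it turns back to 0 by itself when let go. Turn to 0.85 to be sure.
- switch_box: Fixed grey box with an aluminium top, 85 x 85 mm, 60 mm high, origin under its centre on the table. In its top centre a round key cylinder (39 mm diameter) with a brass insert 16 x 24 mm that has the key slot. A white dot on the cylinder moves from the red mark (the box's +y) to the green mark (its +x) as the key is turned.
- slot (a point): Centre of the mouth of the key slot, 61 mm above the table; turns with the cylinder. Slot vertical, 6.6 mm wide (its x) by 13.6 mm long (its y), 28 mm deep, with a 2 mm chamfer at the mouth. z up.
- cylinder (a joint): Turn of the key cylinder, rad, clockwise from above positive; starts between 0 and 0.3, stop at 1.6. Friction of 0.05 N m, no spring: it stays where left.
- key_block: Fixed black block 50 x 130 x 36 mm high, origin under its centre on the table; two key slots in its top at 32 mm either side along its y, a key standing in each (either may be the yellow one).
- yellow_key: The key to use, 28 to 56 g, yellow grip. Origin at the underside of the grip, centre, which rests on the block's top. Grip 10 mm thick (x), 28 mm wide (y), from z = 0 to 34 mm. Below it a steel blade 5 mm (x) by 12 mm (y) reaching to 23 mm below the origin; its last 4 mm taper to 3 x 9 mm. The blade is the same either way round.
- yellow_key_tip (a point): Foot of the yellow key's blade, 23 mm below its origin.
- blue_key: The same key with a blue grip, for another line: leave it in the block.
- orange_roll: Orange label roll, 90 mm diameter, 50 mm high, origin under its centre. Leave alone.
- green_roll: Green label roll, 90 mm diameter, 50 mm high, origin under its centre. Leave alone.
- carton_a: White product carton 50 x 80 x 70 mm high, origin under its centre. Leave alone.
- carton_b: White product carton 45 x 70 x 120 mm high, origin under its centre. Leave alone.
- carton_c: White product carton 50 x 80 x 50 mm high, origin under its centre. Leave alone.
- marker: Black marker pen with red cap, 115 mm long, 19 mm thick, lying; origin under its middle. Leave alone.

How it is judged:
By the outcome, as a careful person would: the job done as asked, in the order asked, and still so for the second after the job is handed in, with the robot touching nothing.
It also fails if it takes over 69 s, if anything falls off the work surface, if the arm or the gripper's body presses on something with over 40 N, if the wrist force passes 120 N, or if a joint passes its speed limit or range.

## Robot

A 7-joint arm with a two-finger parallel gripper is mounted at the origin on the work surface. World frame = base frame: x ahead of the robot, y to its left, z up, the work surface at z = 0. Lengths are in m, angles in rad, forces in N, time in s.
With the tool pointing down it reaches from about 0.35 to 0.9 m from the base axis. Payload 8.1 kg.
Tool frame: the origin (TCP) lies at the centre of the arm's flange, where the gripper is bolted on; the fingertips stand 178 mm ahead of it and the grasp point (between the pads) lies 159 mm ahead of it; z points along the fingers, y is the direction in which the jaws open and shut (so a half turn about z gives the same grasp; the last joint's range is limited). The gripper opens to 92 mm and grips with 3 to 60 N. Pads are 19 mm wide; open, the fingers measure 130 mm over their backs; the gripper's body (75 mm by 190 mm) begins 47 mm behind the grasp point.
Start: joints at [-1.287, 0.434, 0.025, 1.573, -0.012, 1.134, -0.075], TCP at [0.236, 0.579, 0.405] pointing down, gripper open.
Joint ranges: [-2.62, 2.62], [-0.44, 2.09], [-1.27, 1.32], [0.08, 2.57], [-1.32, 4.46], [0.12, 2], [-2.74, 2.74]. Speed limits (rad/s): [2.22, 2.22, 3.01, 3.01, 3.14, 3.14, 3.14].

## Interface

Orientations are given as [roll, pitch, yaw] about the fixed x, y, z axes, in that order (R = Rz(yaw) Ry(pitch) Rx(roll)).
In Python, from plant import bot gives the robot as it stands.
- The arm moves only by the shell command python3 -m handwheel 'ROWS' [FORCE]. ROWS is text: rows parted by semicolons, each of 7 numbers parted by spaces: the opening, from 0 (shut) to 1 (fully open), then the shift along the tool's x, y, z in cm, then the turn, a rotation vector about the tool's x, y, z in rad. In form: jaw tx ty tz wx wy wz; .... A call has 1 to 8 rows; each row is the pose to reach, as a shift and turn from the pose measured when the call began, along the tool's axes at that moment; what a row does not reach only later rows make up. A row lasts 1/12 s, in which the tool goes at most 41.7 mm and 7.16 degrees, less where a joint would pass 70% of its speed; a pose out of reach is approached as far as the arm can. A call with a gripper value outside its range is refused whole. The fingers move at their own pace and stop on an object; FORCE is the grip in N (left out, the last holds). Time passes only in rows, so rows that repeat a pose let the fingers close. It gives the time, the measured TCP pose, the force and the opening at its end, in the units of the state.
- bot.read_state(): the state, without advancing time (a new reading comes with each control period).
- bot.read_camera(name): name is "scene" or "top" or "wrist"; returns the picture (480x640x3 uint8, red, green, blue); there is no depth.
- bot.camera_info(name): a dict with "camera_matrix" (3x3 intrinsics, pixels), "rvec" (rotation vector, rad) and "tvec" (3), from world to camera coordinates, as OpenCV has them. Camera axes: x right, y down, z forward; pixel columns grow to the right and rows downward; lengths in m; the calibration is good to about 2 mm. The wrist camera is an equidistant fisheye: a pixel r from the principal point sees the ray r / f radians off the axis. A picture is of the moment at which its call begins: read the wrist's pose just before it. camera_info takes no time and is no camera call; for the wrist camera it gives the pose at the moment of the call.
- bot.sign_off(): hands the job in, once; it reports no verdict.
Trained networks look in the newest picture that a camera, given by its name, has taken for a name from the list of things; names that differ only in an ending like _2 or _b are one class to them, and where a whole thing is asked for, a point or a joint stands for the part that bears it (a point fixed in the world has none). Each returns a list of dicts, best first, with "p" (0 to 1); they miss things now and then, are a little off and sometimes report something else, mostly with a low value. They report only what shows in the picture. A call takes as long as a camera call.
- bot.trace(camera, label): "pixels" (480x640 bool, what is visible of it).
- bot.pinpoint(camera, label): "location" ([x, y, z] in m, in world coordinates, good to about 4 mm: a listed point, or the origin of a listed thing).
The state is a dict: "clock": time; "joint_pos": joint angles; "joint_vel": joint speeds; "joint_efforts": joint torques, N m; "ee_pos": TCP position; "tool_rot": TCP orientation; "ft_force": force on the tool from outside, world axes, zero at the start; "moment": the same for the moment, N m; "finger_gap": finger opening in m.
Only numpy, scipy, OpenCV 4.12 (cv2) and the standard library are available. Lean on these libraries where they do the work, as an engineer would, in place of code of your own. Each camera call takes 0.05 s, during which the arm holds its last target. There are 200 camera calls.

## Working session

There is one attempt and no reset: what is moved stays moved. The work goes in short steps, Python scripts to look and compute and a shell command to move; the robot and the scene stay as the last step left them, time stands still between calls to the robot, and variables do not carry over. Pictures are saved under pics/ and viewed, about 8 in all and at most 12, crops included, and the job is handed in when it is done.

```bash
mkdir -p pics; ls
cat > h.py <<'E'
import numpy as np, cv2
from scipy.spatial.transform import Rotation as R
from plant import bot
np.set_printoptions(precision=4,suppress=True)
def save(cam,name,crop=None,scale=1):
    im=bot.read_camera(cam)[:,:,::-1]
    if crop: im=im[crop[1]:crop[3],crop[0]:crop[2]]
    if scale!=1: im=cv2.resize(im,None,fx=scale,fy=scale,interpolation=cv2.INTER_CUBIC)
    cv2.imwrite('pics/'+name+'.png',im)
def proj(cam,P):
    c=bot.camera_info(cam);K=np.array(c["camera_matrix"])
    p=cv2.Rodrigues(np.array(c["rvec"],float))[0]@np.array(P,float)+np.ravel(c["tvec"])
    if cam=="wrist":
        t=np.arctan2(np.hypot(p[0],p[1]),p[2]);f=p[:2]/np.hypot(p[0],p[1])*t
        return K[:2,:2]@f+K[:2,2]
    q=K@p;return q[:2]/q[2]
def ray(cam,uv):
    c=bot.camera_info(cam);K=np.array(c["camera_matrix"]);Rm=cv2.Rodrigues(np.array(c["rvec"],float))[0]
    d=np.linalg.solve(K,[uv[0],uv[1],1]); 
    if cam=="wrist":
        t=np.hypot(d[0],d[1]);d=np.array([*(d[:2]/max(t,1e-9)*np.sin(t)),np.cos(t)])
    return -Rm.T@np.ravel(c["tvec"]),Rm.T@d
def onplane(cam,uv,z):
    o,d=ray(cam,uv);return o+d*(z-o[2])/d[2]
def rel(p,Rt):
    """shift (cm) and rotvec from current tool pose to TCP p, rotation Rt(3x3)"""
    s=bot.read_state();R0=R.from_euler('xyz',s["tool_rot"])
    return R0.inv().apply(np.array(p)-s["ee_pos"])*100,(R0.inv()*R.from_matrix(Rt)).as_rotvec()
E
python3 - <<'E'
from h import *
s=bot.read_state();print(s)
save("top","top0");save("scene","scene0")
for cam in("top","scene"):
    for l in["stop_box","stop_face","stop_top","switch_box","slot","key_block","yellow_key","blue_key","yellow_key_tip","carton_a","orange_roll","green_roll","marker"]:
        print(cam,l,[(np.round(d["location"],3),round(d["p"],2)) for d in bot.pinpoint(cam,l)][:4])
E
```

```text
pics
{'clock': 0.0, 'joint_pos': array([-1.2866,  0.4352,  0.025 ,  1.5741, -0.0116,  1.134 , -0.0751]), 'joint_vel': array([-0.    , -0.0015,  0.0007, -0.0012,  0.0005,  0.0002, -0.0002]), 'joint_efforts': array([ -0.0001, -66.7852,   0.9844, -31.4474,  -0.0607,   0.0428,
         0.0002]), 'ee_pos': array([0.2357, 0.5786, 0.4039]), 'tool_rot': array([-3.14  ,  0.0002,  2.7546]), 'ft_force': array([-0.3447, -0.806 ,  0.5535]), 'moment': array([-0.0228,  0.0321, -0.0146]), 'finger_gap': 0.09166252379275797}
top stop_box [(array([ 0.576,  0.188, -0.   ]), 0.97)]
top stop_face [(array([0.578, 0.187, 0.088]), 0.57)]
top stop_top [(array([0.558, 0.188, 0.128]), 0.5)]
top switch_box [(array([ 0.549, -0.022, -0.002]), 0.55)]
top slot [(array([ 0.55 , -0.024,  0.06 ]), 0.48)]
top key_block [(array([ 0.498, -0.349,  0.   ]), 0.89)]
top yellow_key [(array([ 0.502, -0.319,  0.038]), 0.5)]
top blue_key [(array([ 0.576,  0.188, -0.003]), 0.43), (array([ 0.5  , -0.375,  0.034]), 0.4)]
top yellow_key_tip [(array([ 0.5  , -0.317,  0.016]), 0.57)]
top carton_a [(array([0.763, 0.139, 0.001]), 0.9), (
[... 761 characters left out ...]
6,  0.   ]), 0.82), (array([ 0.712, -0.089, -0.002]), 0.75), (array([ 0.641, -0.456,  0.002]), 0.7), (array([0.56 , 0.189, 0.123]), 0.27)]
scene yellow_key [(array([ 0.497, -0.316,  0.034]), 0.44)]
scene blue_key [(array([ 0.5  , -0.38 ,  0.034]), 0.46)]
scene yellow_key_tip [(array([ 0.496, -0.319,  0.011]), 0.53), (array([ 0.499, -0.382,  0.032]), 0.42)]
scene carton_a [(array([0.761, 0.141, 0.009]), 0.85), (array([0.425, 0.467, 0.001]), 0.78), (array([0.556, 0.188, 0.123]), 0.68), (array([ 0.712, -0.086, -0.001]), 0.59)]
scene orange_roll [(array([ 0.643, -0.46 , -0.   ]), 0.91)]
scene green_roll [(array([0.591, 0.483, 0.004]), 0.94)]
scene marker [(array([ 0.379, -0.034,  0.003]), 0.76)]
```

View pics/top0.png

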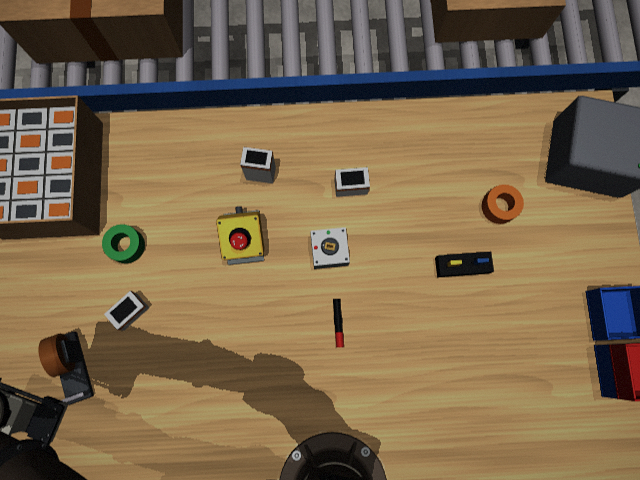

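View pics/scene0.png

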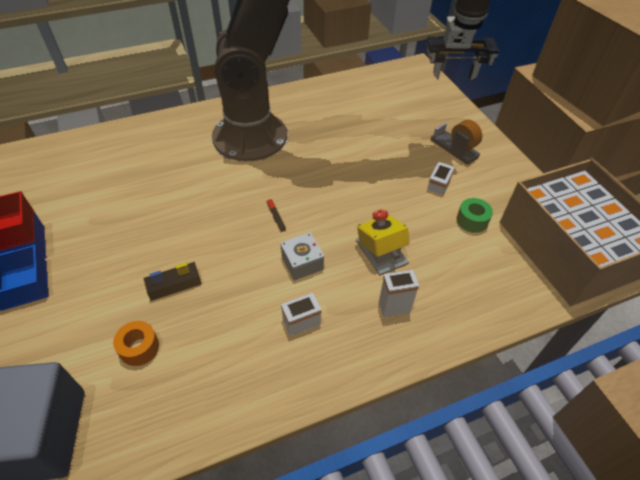

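Run:
```python
from h import *
im=cv2.imread('pics/top0.png');hsv=cv2.cvtColor(im,cv2.COLOR_BGR2HSV)
def rect(m,z,n):
    cs,_=cv2.findContours(m.astype(np.uint8),cv2.RETR_EXTERNAL,cv2.CHAIN_APPROX_NONE)
    c=max(cs,key=cv2.contourArea);P=np.array([onplane("top",q[0],z)[:2] for q in c],np.float32)
    r=cv2.minAreaRect(P*1000);print(n,r,len(c))
def win(m,x0,y0,x1,y1):
    o=np.zeros(m.shape,bool);o[y0:y1,x0:x1]=m[y0:y1,x0:x1];return o
H,S,V=cv2.split(hsv)
yel=(H>22)&(H<33)&(S>170)&(V>120)
rect(win(yel,205,200,275,275),.09,"stop")
rect(win(yel,440,250,470,275),.07,"ykey")
rect(win((H>95)&(H<125)&(S>100),470,250,495,270),.07,"bkey")
rect(win((S<40)&(V>130),300,215,360,280),.06,"switch")
rect(win((V<60),425,245,500,285),.036,"block")
bot.read_camera("top")
for l in("switch_box","key_block","stop_box"):
    t=bot.trace("top",l)
    if t: rect(t[0]["pixels"],{"switch_box":.06,"key_block":.02,"stop_box":.07}[l],l+" trace %.2f"%t[0]["p"])
```

```text
stop ((542.483154296875, 176.85214233398438), (40.69581985473633, 90.96234893798828), 20.957380294799805) 178
ykey ((496.8985595703125, -324.9726257324219), (9.424975395202637, 2.3834340572357178), 87.09244537353516) 9
bkey ((493.4295349121094, -375.5693359375), (15.416386604309082, 37.194366455078125), 3.468531608581543) 35
switch ((549.400634765625, -22.937156677246094), (85.49728393554688, 84.39787292480469), 2.8614354133605957) 136
block ((493.27008056640625, -344.68804931640625), (53.012088775634766, 137.27618408203125), 1.374050259590149) 147
switch_box trace 0.72 ((543.0060424804688, -23.200302124023438), (96.84939575195312, 87.07730865478516), 3.0652999877929688) 139
key_block trace 0.70 ((494.101806640625, -348.25933837890625), (54.49142837524414, 141.37449645996094), 1.3214410543441772) 147
stop_box trace 0.77 ((583.5769653320312, 189.0292205810547), (139.44740295410156, 105.3419189453125), 5.800763130187988) 170
```

```bash
cat >> h.py <<'E'
F=np.array([.576,.187,.089]);YAW=0.10
def stopR(spin=0.,yaw=None):
    y=YAW if yaw is None else yaw
    n=R.from_euler('z',y).apply([-.4226,0,.9063]); z=-n
    yy=R.from_euler('z',y).apply([.9063,0,.4226]); x=np.cross(yy,z)
    return n,np.c_[x,yy,z]@R.from_euler('z',spin).as_matrix()
def stop(d,spin=0.):
    n,Rt=stopR(spin);return rel(F+n*d,Rt)
E
python3 - <<'E'
from h import *
print(*stop(.29,-.4),*stop(.29,0))
E
```

```text
[-35.461 -29.187   5.289] [-0.3278 -0.3006  0.6729] [-35.461 -29.187   5.289] [-0.3924 -0.2364  1.066 ]
```

```bash
python3 -m handwheel '0 -35.5 -29.2 5.3 -0.33 -0.30 0.67;0 -35.5 -29.2 5.3 -0.33 -0.30 0.67;0 -35.5 -29.2 5.3 -0.33 -0.30 0.67;0 -35.5 -29.2 5.3 -0.33 -0.30 0.67;0 -35.5 -29.2 5.3 -0.33 -0.30 0.67;0 -35.5 -29.2 5.3 -0.33 -0.30 0.67;0 -35.5 -29.2 5.3 -0.33 -0.30 0.67;0 -35.5 -29.2 5.3 -0.33 -0.30 0.67' 20
python3 -c "
from h import *
print(*stop(.29,-.4))"
```

```text
clock: 2.27
ee_pos: [0.393, 0.2861, 0.3664]
tool_rot: [2.732, 0.164, 2.038]
ft_force: [-0.1, 1.7, -1.1]
finger_gap: 0.0429
[-12.2837  -0.9985   3.3951] [ 0.0039 -0.0014  0.0007]
```

```bash
python3 -m handwheel '0 -12.3 -1 3.4 0 0 0;0 -12.3 -1 3.4 0 0 0;0 -12.3 -1 3.4 0 0 0;0 -12.3 -1 3.4 0 0 0;0 -12.3 -1 3.4 0 0 0;0 -12.3 -1 3.4 0 0 0'
python3 - <<'E'
from h import *
print(*stop(.29,-.4))
c=bot.camera_info("wrist");print(c["camera_matrix"],ray("wrist",(320,240)))
save("wrist","w1")
for l in("stop_box","stop_face","stop_top"):
    print(l,[(d["location"],round(d["p"],2)) for d in bot.pinpoint("wrist",l)][:2])
n,_=stopR();print(proj("wrist",F+n*.038),proj("wrist",F))
for a in (0,1.57,3.14,4.71): print(proj("wrist",F+n*.038+.02*R.from_euler('z',YAW).apply([np.cos(a)*.906,np.sin(a),np.cos(a)*.4226])))
E
```

```text
clock: 2.77
ee_pos: [0.4543, 0.1744, 0.352]
tool_rot: [2.732, 0.164, 2.036]
ft_force: [-0.5, 0.5, -0.1]
finger_gap: 0.0032
[ 0.042  -0.0061  0.0034] [ 0.0039 -0.0011 -0.0009]
[[371.6483   0.     327.9086]
 [  0.     371.6483 235.6322]
 [  0.       0.       1.    ]] (array([0.4283, 0.2462, 0.3215]), array([ 0.5235, -0.2427, -0.8167]))
stop_box [([0.5724, 0.1904, 0.0002], 0.78)]
stop_face [([0.5762, 0.1905, 0.0863], 0.78)]
stop_top [([0.5566, 0.1883, 0.1244], 0.6)]
[323.6209 247.9242] [323.9264 231.4211]
[351.0807 258.8973]
[335.6495 221.117 ]
[295.6487 236.6359]
[312.1262 273.4176]
```

View pics/w1.png

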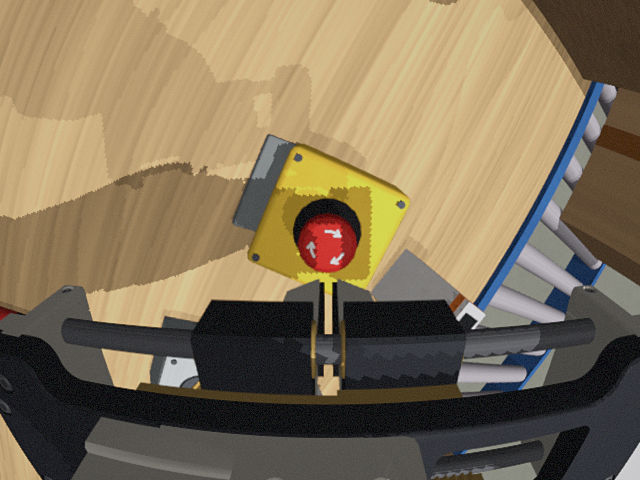

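```bash
python3 - <<'E'
from h import *
im=cv2.imread('pics/w1.png');H,S,V=cv2.split(cv2.cvtColor(im,cv2.COLOR_BGR2HSV))
m=(((H<8)|(H>172))&(S>140)&(V>60)); m[:190]=0;m[285:]=0;m[:,:270]=0;m[:,390:]=0
m=cv2.morphologyEx(m.astype(np.uint8),cv2.MORPH_CLOSE,np.ones((9,9)))
c=max(cv2.findContours(m,0,1)[0],key=cv2.contourArea);e=cv2.fitEllipse(c);print(e)
p=onplane("wrist",e[0],.1244-.002);n,_=stopR();print(p,p-n*.036)
E
sed -i 's/^F=.*/F=np.array([.5740,.1900,.0890]);YAW=0.10/' h.py
python3 -c "
from h import *
print(*stop(.24,-.4));n,_=stopR();print(proj('wrist',F+n*.037),proj('wrist',F+n*.03))"
```

```text
((327.0431823730469, 242.46893310546875), (57.50910949707031, 57.8327522277832), 179.29776000976562)
[0.561  0.1894 0.1224] [0.5761 0.191  0.0898]
[ 0.1837 -0.0782  4.949 ] [ 0.0046 -0.0028  0.0035]
[323.3625 242.7382] [323.4322 239.4693]
```

```bash
sed -i 's/^F=.*/F=np.array([.5760,.1910,.0895]);YAW=0.10/' h.py
python3 -c "
from h import *
print(*stop(.22,-.4))"
python3 -m handwheel '0 .2 .2 4 0 0 0;0 .4 0.1 6.8 0 0 0;0 .4 0.1 6.8 0 0 0;0 .4 0.1 6.8 0 0 0'
python3 -c "
from h import *
print(*stop(.205,-.4))"
```

```text
[0.1684 0.1372 6.993 ] [ 0.0046 -0.0028  0.0035]
clock: 3.3
ee_pos: [0.4807, 0.1842, 0.289]
tool_rot: [2.736, 0.165, 2.043]
ft_force: [0.0, -0.4, -0.9]
finger_gap: 0.0003
[-0.3461  0.0935  1.6143] [ 0.0012 -0.0028  0.0057]
```

```bash
python3 -m handwheel '0 -.3 .1 .5 0 0 0;0 -.3 .1 .9 0 0 0;0 -.3 .1 1.3 0 0 0;0 -.3 .1 1.6 0 0 0;0 -.3 .1 1.6 0 0 0'
python3 -c "
from h import *
s=bot.read_state();n,_=stopR();print(s['ft_force']@n,(s['ee_pos']-F)@n)"
```

```text
clock: 3.72
ee_pos: [0.4889, 0.1832, 0.2777]
tool_rot: [2.733, 0.163, 2.044]
ft_force: [-21.2, -2.4, 30.7]
finger_gap: 0.0002
36.79324434189308 0.2075204008597088
```

```bash
python3 -m handwheel '0.75 0 0 -2.5 0 0 0;0.75 0 0 -2.5 0 0 0;0.75 0 0 -2.5 0 0 0;0.75 0 0 -2.5 0 0 0;0.75 0 0 -2.5 0 0 0;0.75 0 0 -2.5 0 0 0;0.75 0 0 -2.5 0 0 0'
python3 - <<'E'
from h import *
s=bot.read_state();n,_=stopR();print(s['ft_force']@n,(s['ee_pos']-F)@n)
save("wrist","w2",(200,130,460,390),2)
print(proj("wrist",F+n*.031),proj("wrist",F+n*.038))
print(*stop(.187,-.4))
E
```

```text
clock: 4.3
ee_pos: [0.4784, 0.1819, 0.2999]
tool_rot: [2.734, 0.164, 2.044]
ft_force: [0.7, 0.5, -0.1]
finger_gap: 0.0424
-0.4025052289346642 0.23211086523209368
[323.6958 278.4035] [323.5979 283.8819]
[-0.0826 -0.0502  4.5113] [ 0.003  -0.0043  0.0055]
```

View pics/w2.png

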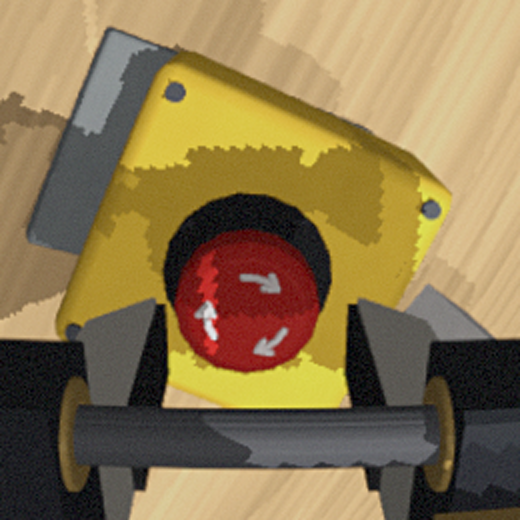

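```bash
python3 - <<'E'
from h import *
s=bot.read_state();Rt=R.from_euler('xyz',s['tool_rot']);
for y in(-.01,0,.01): print(proj("wrist",s['ee_pos']+Rt.apply([0,y,.178])))
E
python3 -m handwheel '0.75 0 0 0.5 0 0 0;0.75 0 0 0.5 0 0 0;0.75 0 0 0.5 0 0 0'
```

```text
[304.1869 295.296 ]
[325.2225 295.3681]
[346.2748 295.3132]
clock: 4.6
ee_pos: [0.4805, 0.1821, 0.2948]
tool_rot: [2.735, 0.164, 2.044]
ft_force: [-0.3, -0.4, -0.3]
finger_gap: 0.0658
```

```bash
python3 -m handwheel '0.75 -.1 -.15 2 0 0 0;0.75 -.1 -.15 4 0 0 0;0.75 -.1 -.15 4 0 0 0;0.75 -.1 -.15 4 0 0 0'
python3 -m handwheel '0.3 0 0 0 0 0 0;0.3 0 0 0 0 0 0;0.3 0 0 0 0 0 0;0.3 0 0 0 0 0 0;0.3 0 0 0 0 0 0' 20
python3 -c "
from h import *
s=bot.read_state();n,_=stopR();print(s['ft_force']@n,(s['ee_pos']-F)@n,s['moment'],s['joint_pos'])"
```

```text
clock: 4.93
ee_pos: [0.4965, 0.182, 0.2574]
tool_rot: [2.737, 0.164, 2.043]
ft_force: [-0.9, 0.3, 0.7]
finger_gap: 0.0688
clock: 5.35
ee_pos: [0.4965, 0.1821, 0.258]
tool_rot: [2.737, 0.164, 2.043]
ft_force: [0.6, 0.6, -0.1]
finger_gap: 0.0402
-0.38739180444117616 0.1865169076833771 [-0.0917  0.4551  0.0414] [-0.7778  0.398   0.339   2.189   0.1689  0.1708 -0.1445]
```

```bash
python3 -m handwheel '0.3 0 0 0 0 0 0.11;0.3 0 0 0 0 0 0.22;0.3 0 0 0 0 0 0.33;0.3 0 0 0 0 0 0.44;0.3 0 0 0 0 0 0.55;0.3 0 0 0 0 0 0.66;0.3 0 0 0 0 0 0.77;0.3 0 0 0 0 0 0.88'
python3 -c "
from h import *
s=bot.read_state();n,Rt=stopR(-.4);print(s['ft_force']@n,(s['ee_pos']-F)@n,s['moment'],s['joint_pos'],stop(.187,-.4))"
```

```text
clock: 6.02
ee_pos: [0.4978, 0.1821, 0.2595]
tool_rot: [2.748, -0.202, 1.231]
ft_force: [-0.0, -2.5, 9.4]
finger_gap: 0.0388
8.591505715803743 0.18736957075846344 [-0.6995 -0.607  -0.2606] [-0.8886  0.4137  0.4884  2.1954 -0.2277  0.1648 -0.639 ] (array([ 0.0734, -0.0959,  0.0378]), array([ 0.0035, -0.0048, -0.881 ]))
```

```bash
python3 -m handwheel '0.8 0 0 0 0 0 0;0.8 0 0 0 0 0 0;0.8 0 0 0 0 0 0;0.8 0 0 0 0 0 0;0.8 0 0 -2 0 0 0;0.8 0 0 -5 0 0 0;0.8 0 0 -8 0 0 0;0.8 0 0 -8 0 0 0'
python3 - <<'E'
from h import *
n,_=stopR()
save("wrist","w3",(200,130,460,390),2)
print([proj("wrist",F+n*d) for d in(.031,.038)])
print([(d["location"],round(d["p"],2)) for d in bot.pinpoint("wrist","stop_top")])
# key target
a=.03;Rt=R.from_euler('xyz',[np.pi,0,np.pi/2+a]).as_matrix()
print(*rel([.499,-.318,.34],Rt))
E
```

```text
clock: 6.68
ee_pos: [0.4629, 0.1795, 0.3349]
tool_rot: [2.747, -0.205, 1.235]
ft_force: [0.6, -0.2, 0.3]
finger_gap: 0.0735
[array([322.6497, 258.6231]), array([322.515 , 262.6315])]
[([0.573, 0.1887, -0.0003], 0.64)]
[-44.6937  22.0728  -1.6297] [ 0.4257 -0.1269 -0.4001]
```

View pics/w3.png

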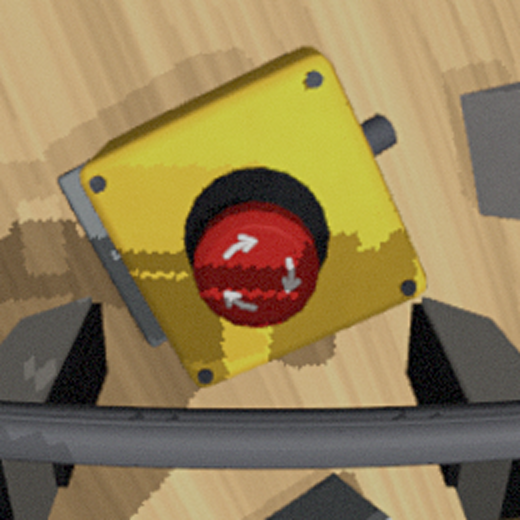

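```bash
python3 -m handwheel '0.8 -45 22 -1.6 .426 -.127 -.4;0.8 -45 22 -1.6 .426 -.127 -.4;0.8 -45 22 -1.6 .426 -.127 -.4;0.8 -45 22 -1.6 .426 -.127 -.4;0.8 -45 22 -1.6 .426 -.127 -.4;0.8 -45 22 -1.6 .426 -.127 -.4;0.8 -45 22 -1.6 .426 -.127 -.4;0.8 -45 22 -1.6 .426 -.127 -.4'
python3 - <<'E'
from h import *
a=.03;Rt=R.from_euler('xyz',[np.pi,0,np.pi/2+a]).as_matrix()
print(*rel([.499,-.318,.34],Rt))
E
```

```text
clock: 7.45
ee_pos: [0.4844, -0.1166, 0.3341]
tool_rot: [-3.139, -0.0, 1.601]
ft_force: [1.0, -0.1, 0.5]
finger_gap: 0.0736
[-20.1746   0.8558  -0.603 ] [-0.0024 -0.0004 -0.0001]
```

```bash
python3 -m handwheel '0.6 -20.2 .9 -.6 0 0 0;0.6 -20.2 .9 -.6 0 0 0;0.6 -20.2 .9 -.6 0 0 0;0.6 -20.2 .9 -.6 0 0 0;0.6 -20.2 .9 -.6 0 0 0;0.6 -20.2 .9 -.6 0 0 0;0.6 -20.2 .9 -.6 0 0 0'
python3 - <<'E'
from h import *
save("wrist","w4",(160,100,480,340),2.5)
for l in("key_block","yellow_key","blue_key","yellow_key_tip"):
    print(l,[(d["location"],round(d["p"],2)) for d in bot.pinpoint("wrist",l)][:2])
im=cv2.imread('pics/w4.png')
im=cv2.resize(im,None,fx=.4,fy=.4,interpolation=cv2.INTER_AREA);H,S,V=cv2.split(cv2.cvtColor(im,cv2.COLOR_BGR2HSV))
m=((H>22)&(H<34)&(S>170)&(V>100)).astype(np.uint8)
for c in cv2.findContours(m,0,1)[0]:
    if cv2.contourArea(c)>60:
        r=cv2.minAreaRect(c);print(r,onplane("wrist",np.array(r[0])+[160,100],.07))
        P=np.array([onplane("wrist",q[0]+[160,100],.07)[:2] for q in c],np.float32)*1000;print(cv2.minAreaRect(P))
E
```

```text
clock: 8.03
ee_pos: [0.4981, -0.322, 0.3383]
tool_rot: [-3.137, -0.0, 1.595]
ft_force: [0.2, 1.1, -0.4]
finger_gap: 0.055
key_block []
yellow_key [([0.4973, -0.3156, 0.0365], 0.73)]
blue_key [([0.4985, -0.3828, 0.0391], 0.87)]
yellow_key_tip []
((168.0, 132.5), (37.0, 12.0), 90.0) [ 0.5008 -0.3127  0.07  ]
((500.75042724609375, -312.8598937988281), (8.550409317016602, 27.305133819580078), 2.093168258666992)
```

View pics/w4.png

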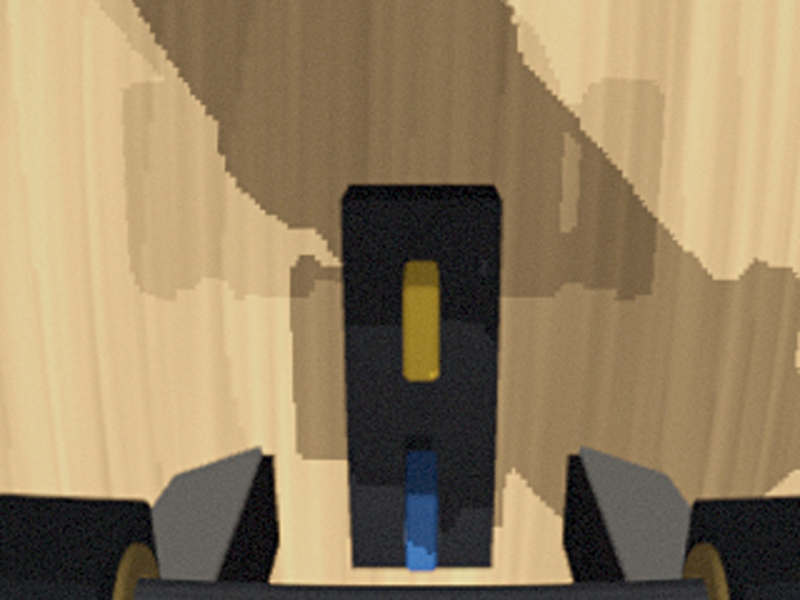

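Run:
```python
from h import *
print(ray("wrist",(328,236)))
def cr(p): return (proj("wrist",p)-[160,100])*2.5
for oy in(-.346,-.350):
  o=np.array([.5,oy,0]);Q=R.from_euler('z',.02)
  print('block top',[cr(o+Q.apply([x,y,.036])).round() for x in(-.025,.025) for y in(-.065,.065)],'foot',[cr(o+Q.apply([x,.065,0])).round() for x in(-.025,.025)])
  print('key top',[cr(o+Q.apply([x,y,.07])).round() for x in(-.005,.005) for y in(.018,.046)],'under',[cr(o+Q.apply([0,y,.036])).round() for y in(.018,.046)])
```

```text
(array([ 0.499 , -0.2364,  0.3206]), array([ 0.0072, -0.3003, -0.9538]))
block top [array([343., 567.]), array([336., 200.]), array([483., 568.]), array([498., 202.])] foot [array([345., 185.]), array([489., 186.])]
key top [array([397., 382.]), array([397., 287.]), array([432., 382.]), array([433., 288.])] under [array([415., 346.]), array([416., 261.])]
block top [array([343., 576.]), array([336., 213.]), array([482., 578.]), array([497., 215.])] foot [array([345., 196.]), array([489., 198.])]
key top [array([397., 395.]), array([397., 301.]), array([431., 395.]), array([433., 302.])] under [array([415., 358.]), array([416., 273.])]
```

Run:
```python
from h import *
Rt=R.from_euler('xyz',[np.pi,0,np.pi/2+.022]).as_matrix()
print(*rel([.4986,-.314,.220],Rt))
```

```text
[ 0.2768 -0.0705 11.9378] [-0.0029 -0.0018  0.0098]
```

```bash
cat >> h.py <<'E'
def ymask(cam="wrist",box=(200,120,480,320)):
    im=bot.read_camera(cam)[:,:,::-1].copy()
    H,S,V=cv2.split(cv2.cvtColor(im,cv2.COLOR_BGR2HSV));m=((H>22)&(H<34)&(S>150)&(V>90)).astype(np.uint8)
    w=np.zeros_like(m);a,b,c,d=box;w[b:d,a:c]=m[b:d,a:c]
    c=max(cv2.findContours(w,0,1)[0],key=cv2.contourArea);return im,cv2.boundingRect(c),cv2.minAreaRect(c)
E
python3 - <<'E'
from h import *
print(bot.read_state()['ee_pos'],bot.camera_info('wrist')['tvec'])
im,b,r=ymask();print(b,r,bot.read_state()['ee_pos'],bot.camera_info('wrist')['tvec'])
for y in(-.314,-.318,-.320):
  print(y,[proj("wrist",[.5,y+d,z]).round(1) for d,z in((-.014,.07),(.014,.07),(.014,.036))])
E
```

```text
[ 0.4997 -0.317   0.3394] [-0.4904 -0.3369  0.2316]
(318, 212, 14, 46) ((324.5, 234.5), (45.0, 13.0), 90.0) [ 0.4998 -0.317   0.3397] [-0.4905 -0.337   0.2315]
-0.314 [array([326. , 252.6]), array([327.3, 214.8]), array([327.4, 204.2])]
-0.318 [array([325.9, 257.8]), array([327.1, 220.3]), array([327.3, 209.1])]
-0.32 [array([325.8, 260.4]), array([327. , 223.1]), array([327.2, 211.6])]
```

Run:
```python
from h import *
Rt=R.from_euler('xyz',[np.pi,0,np.pi/2+.022]).as_matrix()
print(*rel([.4985,-.319,.220],Rt))
```

```text
[-0.2153 -0.108  11.9656] [-0.0025 -0.0015  0.0099]
```

```bash
python3 -m handwheel '0.6 -.2 -.1 4 0 0 0.01;0.6 -.2 -.1 8 0 0 0.01;0.6 -.2 -.1 11 0 0 0.01;0.6 -.2 -.1 12 0 0 0.01;0.6 -.2 -.1 12 0 0 0.01;0.6 -.2 -.1 12 0 0 0.01'
python3 -m handwheel '0 0 0 0 0 0 0;0 0 0 0 0 0 0;0 0 0 0 0 0 0;0 0 0 0 0 0 0;0 0 0 0 0 0 0;0 0 0 0 0 0 0;0 0 0 0 0 0 0;0 0 0 0 0 0 0' 35
python3 -m handwheel '0 0 0 -2 0 0 0;0 0 0 -5 0 0 0;0 0 0 -9 0 0 0;0 0 0 -12 0 0 0;0 0 0 -12 0 0 0;0 0 0 -12 0 0 0;0 0 0 -12 0 0 0'
python3 - <<'E'
from h import *
s=bot.read_state();print(s['ee_pos'])
# slot look: same height as key-look, slot at the same place relative to tool
print(*rel([.551,-.023,.34],R.from_euler('xyz',[np.pi,0,np.pi/2+.022]).as_matrix()))
E
```

```text
clock: 8.83
ee_pos: [0.499, -0.3187, 0.2205]
tool_rot: [-3.139, -0.001, 1.593]
ft_force: [1.1, -0.6, -0.5]
finger_gap: 0.055
clock: 9.5
ee_pos: [0.4986, -0.3188, 0.2204]
tool_rot: [-3.138, -0.002, 1.593]
ft_force: [-1.1, 1.1, 2.4]
finger_gap: 0.0102
clock: 10.08
ee_pos: [0.4989, -0.3186, 0.3398]
tool_rot: [-3.138, -0.002, 1.593]
ft_force: [-0.5, -1.0, -1.6]
finger_gap: 0.0101
[ 0.4989 -0.3186  0.3398]
[29.4314  5.8814  0.0284] [-0.0036 -0.0022  0.0006]
```

```bash
python3 -m handwheel '0 29.4 5.9 0 0 0 0;0 29.4 5.9 0 0 0 0;0 29.4 5.9 0 0 0 0;0 29.4 5.9 0 0 0 0;0 29.4 5.9 0 0 0 0;0 29.4 5.9 0 0 0 0;0 29.4 5.9 0 0 0 0;0 29.4 5.9 0 0 0 0'
python3 -m handwheel '0 0.4 0 0 0 0 0;0 0.4 0 0 0 0 0;0 0.4 0 0 0 0 0;0 0.4 0 0 0 0 0'
python3 - <<'E'
from h import *
print(bot.read_state()['ee_pos'],bot.read_state()['tool_rot'])
save("wrist","w5",(208,140,448,340),3.2)
for l in("switch_box","slot","yellow_key","yellow_key_tip"):
    print(l,[(d["location"],round(d["p"],2)) for d in bot.pinpoint("wrist",l)][:2])
print(((np.array([proj("wrist",[.55+d,-.023+e,.061]) for d,e in((0,0),(.008,0),(0,.012),(-.0425,.0425))])-[208,140])*3.2).round(),bot.read_state()['ee_pos'])
E
```

```text
clock: 10.75
ee_pos: [0.5516, -0.0149, 0.3381]
tool_rot: [-3.135, -0.006, 1.603]
ft_force: [0.9, 0.2, -0.3]
finger_gap: 0.0098
clock: 11.08
ee_pos: [0.5511, -0.0128, 0.3378]
tool_rot: [-3.134, -0.005, 1.6]
ft_force: [-0.5, 0.6, 0.3]
finger_gap: 0.0099
[ 0.5511 -0.0128  0.3378] [-3.1339 -0.0045  1.6001]
switch_box [([0.5543, -0.0239, 0.0006], 0.67)]
slot [([0.5529, -0.0257, 0.062], 0.66)]
yellow_key [([0.5519, -0.0089, 0.1543], 0.65), ([0.713, -0.0869, -0.0009], 0.62)]
yellow_key_tip [([0.5457, -0.0104, 0.13], 0.91)]
[[376. 353.]
 [411. 354.]
 [377. 303.]
 [191. 167.]] [ 0.5514 -0.012   0.3383]
```

View pics/w5.png

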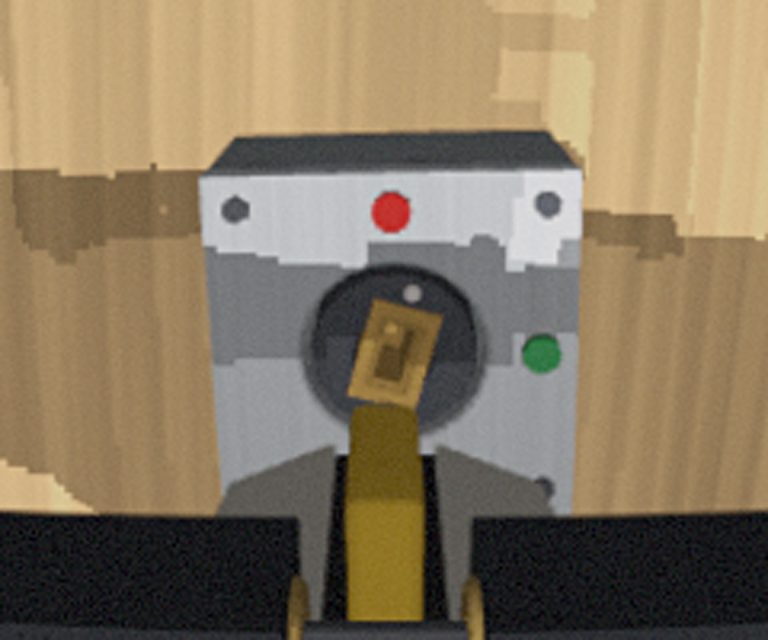

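Run:
```python
from h import *
s=bot.read_state();print(s['ee_pos'],s['tool_rot'])
p=onplane("wrist",(331.1,250.3),.061);print(p)
T=R.from_euler('xyz',s['tool_rot'])
print("key underside front edge",((proj("wrist",s['ee_pos']+T.apply([.014,0,.184]))-[208,140])*3.2))
Rt=R.from_euler('xyz',[np.pi,0,1.31]).as_matrix()
for z in(.30,.278,.255,.246): print(z,*rel([p[0],p[1],z],Rt))
```

```text
[ 0.5514 -0.012   0.3383] [-3.135  -0.0053  1.6008]
[ 0.5541 -0.0228  0.061 ]
key underside front edge [371.2295 398.1164]
0.3 [-1.1071  0.2661  3.8187] [-0.0073 -0.0043  0.2908]
0.278 [-1.1188  0.2806  6.0187] [-0.0073 -0.0043  0.2908]
0.255 [-1.1311  0.2958  8.3186] [-0.0073 -0.0043  0.2908]
0.246 [-1.1359  0.3017  9.2185] [-0.0073 -0.0043  0.2908]
```

```bash
python3 -m handwheel '0 -1.15 .12 2 0 0 0.12;0 -1.15 .12 4 0 0 0.24;0 -1.15 .12 5.5 0 0 0.29;0 -1.15 .12 5.5 0 0 0.29;0 -1.15 .12 5.5 0 0 0.29;0 -1.15 .12 5.5 0 0 0.29' 45
python3 - <<'E'
from h import *
s=bot.read_state();print(s['ee_pos'],s['tool_rot'])
save("wrist","w6",(228,200,428,350),4)
for c in("wrist","top","scene"):
  bot.read_camera(c)
  for l in("slot","yellow_key_tip"): print(c,l,[(np.round(d["location"],4),round(d["p"],2)) for d in bot.pinpoint(c,l)][:2])
E
```

```text
clock: 11.83
ee_pos: [0.5529, -0.0234, 0.2841]
tool_rot: [-3.135, -0.003, 1.313]
ft_force: [0.8, -0.0, -0.7]
finger_gap: 0.0095
[ 0.5529 -0.0234  0.2841] [-3.1347 -0.0035  1.3127]
wrist slot [(array([ 0.5547, -0.0211,  0.0614]), 0.57)]
wrist yellow_key_tip []
top slot [(array([ 0.38  , -0.0362,  0.0003]), 0.71)]
top yellow_key_tip [(array([ 0.5771,  0.1855, -0.0035]), 0.22)]
scene slot [(array([ 0.5534, -0.0251,  0.0613]), 0.66)]
scene yellow_key_tip []
```

View pics/w6.png

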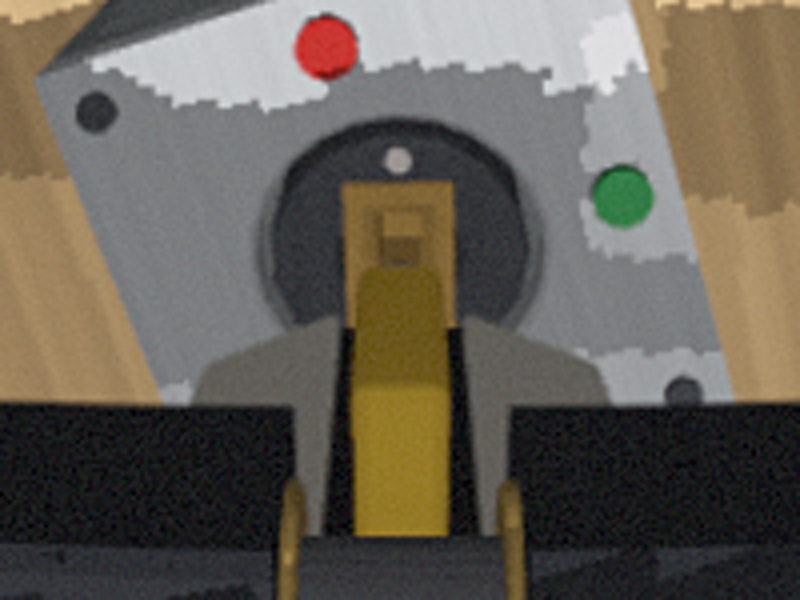

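```bash
python3 -m handwheel '0 0 0 1 0 0 0;0 0 0 1.5 0 0 0;0 0 0 2 0 0 0;0 0 0 2.4 0 0 0;0 0 0 2.4 0 0 0'
```

```text
clock: 12.75
ee_pos: [0.5522, -0.0237, 0.2582]
tool_rot: [-3.133, -0.002, 1.31]
ft_force: [1.1, -3.6, -2.6]
finger_gap: 0.0096
```

```bash
python3 -m handwheel '0 0 0 .4 0 0 0;0 0 0 .8 0 0 0;0 0 0 1.2 0 0 0;0 0 0 1.4 0 0 0;0 0 0 1.5 0 0 0;0 0 0 1.5 0 0 0'
```

```text
clock: 13.25
ee_pos: [0.5522, -0.024, 0.2451]
tool_rot: [-3.134, -0.004, 1.31]
ft_force: [-8.8, -0.5, 28.8]
finger_gap: 0.0095
```

```bash
python3 -m handwheel '0 0 0 .03 0 0 .1;0 0 0 .03 0 0 .2;0 0 0 .03 0 0 .3;0 0 0 .03 0 0 .4;0 0 0 .03 0 0 .5;0 0 0 .03 0 0 .6;0 0 0 .03 0 0 .7;0 0 0 .03 0 0 .7'
python3 -c "
from h import *
s=bot.read_state();print(s['moment'],s['joint_pos'])"
```

```text
clock: 13.92
ee_pos: [0.5521, -0.0242, 0.2453]
tool_rot: [-3.133, 0.002, 0.604]
ft_force: [-3.5, 0.5, 13.5]
finger_gap: 0.0098
[-0.1569  1.0008  0.0068] [-0.5622  0.605   0.7429  1.9607 -0.5716  0.8038 -0.4597]
```

```bash
python3 -m handwheel '0 0 0 .03 0 0 .1;0 0 0 .03 0 0 .2;0 0 0 .03 0 0 .3;0 0 0 .03 0 0 .4;0 0 0 .03 0 0 .5;0 0 0 .03 0 0 .55;0 0 0 .03 0 0 .58;0 0 0 .03 0 0 .58'
python3 -c "
from h import *
s=bot.read_state();print(s['moment'],s['joint_pos'])"
python3 -m handwheel '0 0 0 .03 0 0 .06;0 0 0 .03 0 0 .1;0 0 0 .03 0 0 .1;0 0 0 .03 0 0 .1'
python3 -c "
from h import *
s=bot.read_state();print(s['moment'],s['joint_pos'])"
```

```text
clock: 14.58
ee_pos: [0.552, -0.0239, 0.2453]
tool_rot: [-3.135, 0.007, 0.022]
ft_force: [-3.8, 1.2, 12.1]
finger_gap: 0.0095
[ 0.0973  0.9862 -0.0207] [-0.6539  0.6662  0.9031  1.9674 -0.7006  0.864  -0.9135]
clock: 14.92
ee_pos: [0.552, -0.0239, 0.2453]
tool_rot: [-3.135, 0.007, -0.078]
ft_force: [-3.2, -0.3, 10.7]
finger_gap: 0.0097
[-0.1542  0.8084  0.06  ] [-0.6678  0.6782  0.9297  1.9685 -0.7225  0.8763 -0.9921]
```

```bash
python3 -m handwheel '0 0 0 .03 0 0 .06;0 0 0 .03 0 0 .1;0 0 0 .03 0 0 .12;0 0 0 .03 0 0 .12;0 0 0 .03 0 0 .12'
python3 - <<'E'
from h import *
s=bot.read_state();print(s['moment'])
save("wrist","w7",(188,160,468,370),2.8)
E
```

```text
clock: 15.33
ee_pos: [0.552, -0.0238, 0.2453]
tool_rot: [-3.135, 0.008, -0.198]
ft_force: [-2.9, -0.4, 10.8]
finger_gap: 0.0099
[-0.1928  0.7886  0.1648]
```

View pics/w7.png

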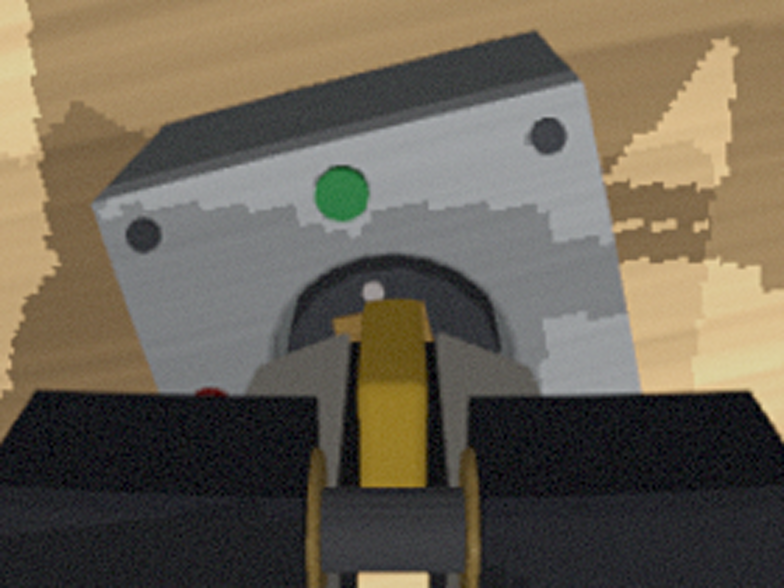

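```bash
python3 -m handwheel '0 0 0 .03 0 0 .05;0 0 0 .03 0 0 .08;0 0 0 .03 0 0 .08;0 0 0 .03 0 0 .08'
python3 -c "
from h import *
for i in range(2): print(bot.read_state()['moment'])"
```

```text
clock: 15.72
ee_pos: [0.5519, -0.0237, 0.2453]
tool_rot: [-3.136, 0.009, -0.277]
ft_force: [-3.0, -0.7, 9.3]
finger_gap: 0.0095
[-0.2122  0.8967  0.4289]
[-0.2122  0.8967  0.4289]
```

```bash
python3 -m handwheel '.5 0 0 0 0 0 0;.5 0 0 0 0 0 0;.5 0 0 0 0 0 0;.5 0 0 0 0 0 0;.5 0 0 -2 0 0 0;.5 0 0 -5 0 0 0;.5 0 0 -9 0 0 0;.5 0 0 -12 0 0 0'
python3 -m handwheel '.5 -4 0 -2 0 0 0;.5 -4 0 -2 0 0 0;.5 -4 0 -2 0 0 0;.5 -4 0 -2 0 0 0'
python3 - <<'E'
from h import *
print(bot.read_state()['ft_force'])
a=bot.read_camera("wrist")[140:380,160:480,::-1];b=bot.read_camera("scene")[120:300,270:510,::-1]
a=cv2.resize(a,(400,300));b=cv2.resize(b,(400,300),interpolation=cv2.INTER_CUBIC)
cv2.imwrite('pics/f.png',cv2.resize(np.hstack([a,b]),None,fx=1,fy=1))
print(bot.camera_info("wrist")['tvec'])
for c,l in(("wrist","yellow_key"),("scene","yellow_key"),("scene","stop_top"),("scene","blue_key")):
  print(c,l,[(np.round(d["location"],4),round(d["p"],2)) for d in bot.pinpoint(c,l)][:2])
E
```

```text
clock: 16.38
ee_pos: [0.5527, -0.025, 0.3673]
tool_rot: [-3.136, 0.009, -0.278]
ft_force: [-0.5, 0.4, 0.1]
finger_gap: 0.0458
clock: 16.72
ee_pos: [0.5144, -0.0136, 0.3875]
tool_rot: [-3.135, 0.009, -0.277]
ft_force: [-0.3, -0.7, 0.8]
finger_gap: 0.046
[-0.2671 -0.7279  0.7856]
[0.1289 0.4404 0.5293]
wrist yellow_key [(array([ 0.5509, -0.0204,  0.0617]), 0.65)]
scene yellow_key [(array([ 0.5482, -0.0212,  0.0615]), 0.63)]
scene stop_top [(array([0.5602, 0.1869, 0.124 ]), 0.49)]
scene blue_key [(array([ 0.5003, -0.3822,  0.0341]), 0.56)]
```

View pics/f.png

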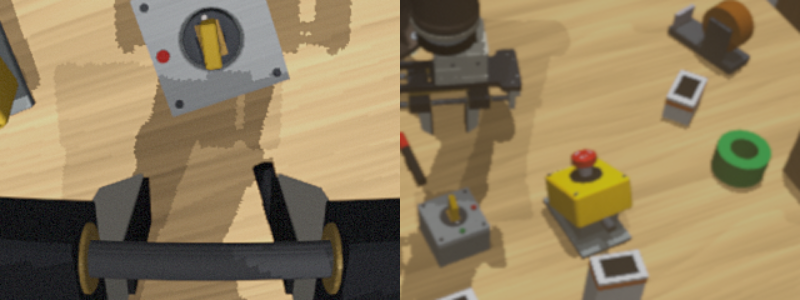

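Run:
```python
from h import *
im=bot.read_camera("wrist")[:,:,::-1].copy();H,S,V=cv2.split(cv2.cvtColor(im,cv2.COLOR_BGR2HSV))
x0,y0,x1,y1=240,90,420,240
def cen(m,z=.061,lo=4,hi=400):
    w=np.zeros(m.shape,np.uint8);w[y0:y1,x0:x1]=m[y0:y1,x0:x1]
    n,_,st,c=cv2.connectedComponentsWithStats(w)
    return [(st[i,4],c[i].round(1),(onplane("wrist",c[i],z)[:2]*1000).round(1)) for i in range(1,n) if lo<=st[i,4]<=hi]
print('green',cen((H>50)&(H<90)&(S>100),.06));print('red',cen(((H<8)|(H>172))&(S>120)&(V>80),.06))
print('dark',cen((V<75)&(S<120),.06,10,3000))
cv2.imwrite('pics/g.png',cv2.resize(im[y0:y1,x0:x1],None,fx=4,fy=4,interpolation=cv2.INTER_CUBIC))
```

```text
green [(np.int32(75), array([312.9, 133.3]), array([587.1, -21.8]))]
red [(np.int32(81), array([287.9, 185.4]), array([551.1,  10.8]))]
dark [(np.int32(17), array([353.2, 118.4]), array([590. , -56.9])), (np.int32(20), array([272.6, 146.4]), array([586.4,  13.3])), (np.int32(712), array([327.5, 169.9]), array([554.5, -24.8])), (np.int32(13), array([315.6, 157.9]), array([566.8, -18.2])), (np.int32(26), array([379.5, 198. ]), array([519.5, -60.8])), (np.int32(31), array([301.4, 223.5]), array([515.9,   9.6]))]
```

View pics/g.png

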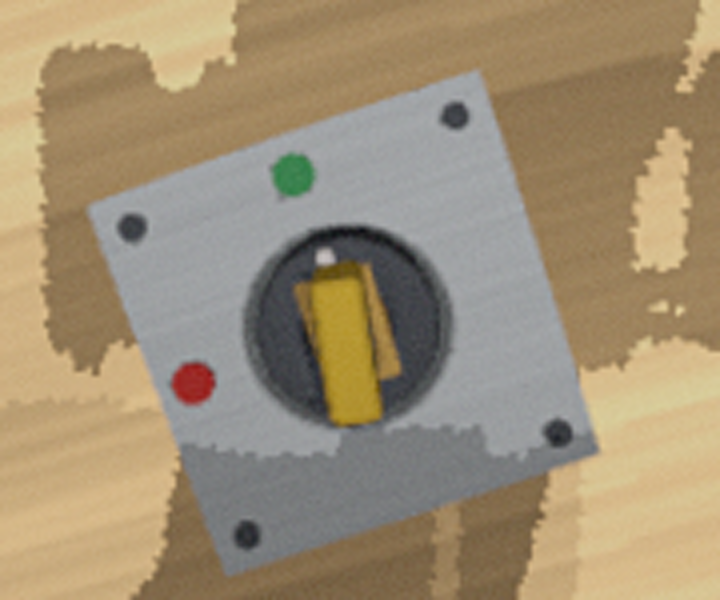

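```bash
python3 -c "
from plant import bot
print(bot.sign_off(), bot.read_state()['clock'])"
```

```text
the job is handed in; nothing more can be done
the job is handed in; nothing more can be done
```

The job is done and handed in at about 17 s of the 69 s allowed, with the gripper open and clear of everything.

- **Stop button:** I pressed it to the bottom stop and let go, and the wrist picture matched the latched height. I then gripped the head and turned it 0.88 rad clockwise. The spring pushed back at about 9 N, and after I released it the pictures showed the head standing up again. The press reached about 37 N, more than the suggested 15 to 20 N but well under the 120 N wrist limit.
- **Yellow key:** I took it from the block and pushed it into the switch until it stopped at 29 N, at the height expected for fully home. I turned it clockwise until the end stop held against about 0.43 N m, then let go.
- **Last checks:**
  - The white dot lines up with the green mark, at about 1.6 rad.
  - The key's origin is at about 0.0615 m, against 0.061 m for the slot mouth.
  - The blue key is still in its block.
- **Readings that differed:** A rough reading from a small picture put the dot about 5 degrees short of the mark. The full-resolution check put it at the end stop. The key's grip sits slightly turned relative to the brass insert, which I put down to the play of the blade in the slot.

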